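Hold the flask bracket against the rail's spring stop

ROBOT

A 6-joint arm with a two-finger parallel gripper is mounted at the origin on the work surface. World frame = base frame: x ahead of the robot, y to its left, z up, the work surface at z = 0. Lengths are in m, angles in rad, forces in N, time in s.
With the tool pointing down it reaches from about 0.3 to 0.775 m from the base axis. Payload 14.6 kg.
Tool frame: the origin (TCP) lies on the centre line of the jaws, within the pads' length; the fingertips stand 19 mm ahead of it and the grasp point (between the pads) is the TCP; z points along the fingers, y is the direction in which the jaws open and shut (so a half turn about z gives the same grasp; the last joint's range is limited). The gripper opens to 94 mm and grips with 3 to 60 N. Pads are 16 mm wide; open, the fingers measure 119 mm over their backs; the gripper's body (75 mm by 177 mm) begins 78 mm behind the grasp point.
Start: joints at [-1.343, 0.3, 1.521, -0, 1.321, -0.067], TCP at [0.16, -0.526, 0.224] pointing down, gripper open.
Joint ranges: [-3.03, 3.03], [-0.79, 2.21], [0.23, 2.52], [-1.04, 4.18], [0, 3.07], [-2.55, 2.55]. Speed limits (rad/s): [2.22, 2.22, 2.57, 3.14, 3.14, 3.14].

INTERFACE

Orientations are given as [roll, pitch, yaw] about the fixed x, y, z axes, in that order (R = Rz(yaw) Ry(pitch) Rx(roll)).
In Python, from station import ctrl gives the robot as it stands. The module is installed in compiled form; this text tells all that it offers.
- The arm moves only by the shell command python3 -m creep 'ROWS' [FORCE]. ROWS is a JSON object of lists of equal length, an entry for each row: "translation": the shift along the world's x, y, z in mm, a list of three; "yaw": the turn about the world's z in rad; "gripper": the closure in counts, from 0 (fully open) to 255 (shut). A call has 1 to 5 rows; each row is the pose to reach, as a shift and turn from the pose measured when the call began; what a row does not reach only later rows make up. A row lasts 1/12 s, in which the tool goes at most 41.7 mm and 7.16 degrees, less where a joint would pass 70% of its speed; a pose out of reach is approached as far as the arm can. A call with a gripper value outside its range is refused whole. The fingers move at their own pace and stop on an object; FORCE is the grip in N (left out, the last holds). Time passes only in rows, so rows that repeat a pose let the fingers close. It gives the time, the measured TCP pose, the force and the opening at its end, in the units of the state.
- ctrl.get_obs(): the state, without advancing time (a new reading comes with each control period).
- ctrl.camera(name): name is "side" or "top"; returns a dict with "pixels" (384x512x3 uint8, red, green, blue), "depth" (384x512 float32, m along the optical axis (not along the pixel's ray), 0 where there is no reading), "fx", "fy", "cx", "cy" (pixels), "R" (3x3) and "t" (3): a world point X has camera coordinates R X + t. Camera axes: x right, y down, z forward; pixel columns grow to the right and rows downward; lengths in m; the calibration is good to about 2 mm. A picture is of the moment at which its call begins.
- ctrl.hand_in(): hands the job in, once; it reports no verdict.
The state is a dict: "time_s": time; "qpos": joint angles; "joint_vel": joint speeds; "tau": joint torques, N m; "ee_pos": TCP position; "eef_rot": TCP orientation; "force": force on the tool from outside, world axes, zero at the start; "moment": the same for the moment, N m; "grip_width": finger opening in m.
Only numpy, scipy, OpenCV 4.12 (cv2) and the standard library are available. Lean on these libraries where they do the work, as an engineer would, in place of code of your own. Each camera call takes 0.05 s, during which the arm holds its last target. There are 200 camera calls.

TASK

Pick up the flask bracket by its grip post and set its saddle down over the bar of the rail, with the flask ring on the drip-tray side; then slide it along the bar against the black spring collar and press it there with a steady push of about 10 N, without ever driving the collar to the end of its travel. Keep that push up for at least three seconds as a third hand for a colleague who will tighten the thumb screw, and finish while still gripping and pressing: do not let go. Leave the flask, bottle and beaker where they stand.

Things in the scene. Friction and masses are not known exactly. Their poses are not given: they have to be found in the camera images.
- bracket: Loose aluminium bracket, 0.28 kg, standing on its two legs: an inverted-U saddle 80 mm long (own y), 38 mm wide (x), channel between the legs 26 mm wide, roof underside 46 mm and roof top 54 mm above the origin. Flask ring on its +x side; small thumb screw on its -x side, reaching 37 mm out. Origin: centre of the underside (foot of the legs), z up.
- post (a point): Top centre of the bracket's grip post: grey, square 24 x 24 mm (sides along the bracket's x and y), standing on the middle of the saddle's roof, from 54 to 100 mm above the bracket's origin.
- ring (a point): Centre of the bracket's flat flask ring, 59 mm outside diameter, 8 mm thick: 68 mm along the bracket's +x, 50 mm above its origin.
- rail: Fixed fixture with a horizontal bar along its own y. Grey base plate 100 x 340 mm (x, y), 12 mm thick, plain white end block (126 mm tall) at y = -145 to -165 mm, white stop housing (52 mm wide, 138 mm tall) at y = +115 to +170 mm. Drip tray (14 mm high) on the +x side, x = 52 to 142 mm. Origin: underside centre of the base plate, on the bench, z up.
- bar (a point): Point on top of the round steel bar, 118 mm above the rail's origin. Bar 16 mm in diameter, along the rail's y, free from y = -145 mm to the collar at y = +60 mm. With the saddle seated on the bar, the bracket's origin is 46 mm below the bar's top, 72 mm above the rail's origin.
- collar: Black spring collar, a 40 mm disc 15 mm thick around the bar. Origin: centre of its front face (looking along the rail's -y), on the bar's axis. At rest 60 mm along the rail's +y from the rail's origin, 110 mm up; pressed, it moves along the rail's +y into the housing against a spring of 800 N/m, no preload or friction (12.5 mm for 10 N); travel 28 mm; springs back.
- flask: Bystander: stoppered glass volumetric flask, 76 mm across, 176 mm tall. Origin: centre of its underside.
- reagent: Bystander: amber bottle, 62 mm across, 110 mm tall. Origin: centre of its underside.
- beaker: Bystander: white beaker, 64 mm across, 75 mm tall. Origin: centre of its underside.
Things that resemble listed ones, but are neither listed nor needed, are in the scene too. What is shaped like the bracket but brown is not meant.

How it is judged:
By the outcome, as a careful person would: the job done as asked, in the order asked, and still so for the second after the job is handed in, while the arm keeps its last pose, push and grip.
It also fails if it takes over 54 s, if anything falls off the work surface, if the arm or the gripper's body presses on something with over 40 N, if the wrist force passes 120 N, or if a joint passes its speed limit or range.

## Working session

There is one attempt and no reset: what is moved stays moved. The work goes in short steps, Python scripts to look and compute and a shell command to move; the robot and the scene stay as the last step left them, time stands still between calls to the robot, and variables do not carry over. Pictures are saved under pics/ and viewed, about 8 in all and at most 12, crops included, and the job is handed in when it is done.

```bash
mkdir -p pics; cat > h.py <<'E'
import numpy as np, cv2
from station import ctrl
def snap(n,f=None):
    c=ctrl.camera(n); np.savez(f'/tmp/{n}.npz',**c)
    if f: cv2.imwrite(f'pics/{f}.png',c['pixels'][:,:,::-1])
    return c
def world(c):
    h,w=c['depth'].shape; v,u=np.mgrid[:h,:w]; d=c['depth']
    P=np.stack([(u-c['cx'])/c['fx']*d,(v-c['cy'])/c['fy']*d,d],-1)
    W=(P-c['t'])@c['R']; W[d==0]=np.nan; return W
E
python3 - <<'E'
from h import *
o=ctrl.get_obs(); print(o)
for n in('side','top'):
    c=snap(n,n+'0'); print(n,c['fx'],-c['R'].T@c['t'],c['R'][2])
E
```

```text
{'time_s': 0.0, 'qpos': array([-1.34260161e+00,  3.00443451e-01,  1.52157556e+00,  4.78605972e-05,
        1.32072398e+00, -6.65998859e-02]), 'joint_vel': array([-1.47289457e-05, -8.33955125e-04, -1.91019792e-03,  1.05005806e-03,
        6.73040493e-04,  4.69671037e-04]), 'tau': array([ 3.25051100e-03, -5.31797647e+01, -3.52730727e+01,  7.08293659e-02,
        2.42868107e-02, -9.35314324e-05]), 'ee_pos': array([ 0.15975188, -0.52603296,  0.22390383]), 'eef_rot': array([-3.14044794e+00, -1.22811597e-04,  2.94782657e-01]), 'force': array([0.38683091, 0.76926826, 0.14316581]), 'moment': array([ 0.01240035, -0.03305973, -0.03549628]), 'grip_width': 0.09371367514326003}
side 447.9872341621351 [-0.30407984  0.8611108   0.84118981] [ 0.6112001  -0.59432386 -0.52269837]
top 433.538983794174 [ 0.28490708 -0.01488834  1.47935955] [ 0.20822928  0.00564468 -0.97806375]
```

```bash
ls
```

```text
h.py
pics
```

View pics/top0.png

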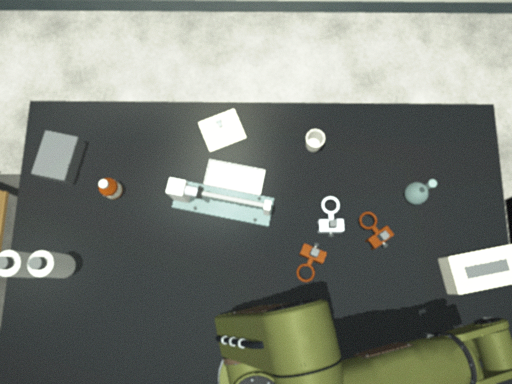

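View pics/side0.png

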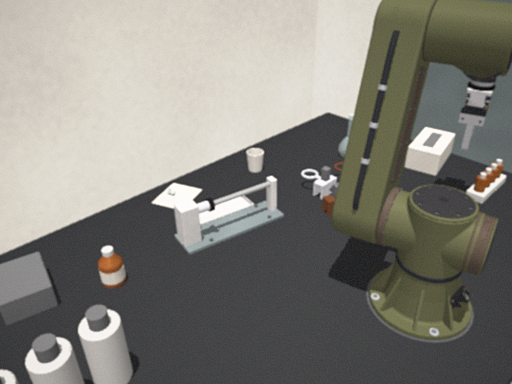

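Candidates for the bracket in the top view: the aluminium one at (331,222) with its ring at (331,204), the brown one at (313,256), and the brown one at (377,235). I choose the aluminium one. The rail is at (222,203), its housing at (181,188), the end block at (268,204) and the tray at (235,177). Next I check with a crop and measure.

```bash
python3 - <<'E'
from h import *
t=dict(np.load('/tmp/top.npz')); s=dict(np.load('/tmp/side.npz'))
a=cv2.resize(t['pixels'][150:245,155:355],None,fx=4,fy=4,interpolation=cv2.INTER_CUBIC)[:,:800]
b=cv2.resize(s['pixels'][140:250,165:365],None,fx=4,fy=4,interpolation=cv2.INTER_CUBIC)[:220*2]
cv2.imwrite('pics/crop1.png',cv2.resize(np.vstack([a,b]),None,fx=.71,fy=.71)[:,:,::-1])
W=world(t); Ws=world(s)
# heights in bracket window, both views
for nm,X,reg in(('top',W,(190,240,312,350)),('side',Ws,(160,205,300,342))):
    r=X[reg[0]:reg[1],reg[2]:reg[3]].reshape(-1,3); col=(t if nm=='top' else s)['pixels'][reg[0]:reg[1],reg[2]:reg[3]].reshape(-1,3).astype(int)
    ok=(r[:,2]>.03)&(r[:,2]<.2)&(abs(col[:,0]-col[:,2])<50); q=r[ok]
    print(nm,len(q),q.min(0),q.max(0)); 
    for lo,hi in((.035,.06),(.088,.11)):
        m=q[(q[:,2]>lo)&(q[:,2]<hi)]
        if len(m): print(lo,len(m),m.mean(0).round(4),np.round(cv2.minAreaRect((m[:,:2]*1000).astype(np.float32))[0],1),cv2.minAreaRect((m[:,:2]*1000).astype(np.float32))[1:])
# rail
for nm,X,reg in(('top',W,(150,230,160,280)),('side',Ws,(170,250,170,290))):
    q=X[reg[0]:reg[1],reg[2]:reg[3]].reshape(-1,3); q=q[np.isfinite(q).all(1)]
    for lo,hi in((.006,.02),(.1,.1205),(.121,.131),(.132,.15)):
        m=q[(q[:,2]>lo)&(q[:,2]<hi)]
        if len(m)>4: print(nm,lo,len(m),m.mean(0).round(4),m[:,2].max(),cv2.minAreaRect((m[:,:2]*1000).astype(np.float32)))
E
```

```text
top 473 [ 0.45648545 -0.27854263  0.03023078] [ 0.59079214 -0.19758726  0.10563055]
0.035 371 [ 0.5117 -0.236   0.0521] [ 523.6 -238.5] ((80.88068389892578, 134.1810302734375), 88.63619232177734)
0.088 60 [ 0.4923 -0.2376  0.0994] [ 492.3 -237.8] ((23.56136131286621, 24.31097984313965), 1.0356800556182861)
side 524 [ 0.38721168 -0.37077715  0.03008262] [ 0.58849543 -0.13624057  0.10580315]
0.035 306 [ 0.4992 -0.2263  0.0512] [ 508.8 -224.3] ((127.52649688720703, 266.9156799316406), 32.95061111450195)
0.088 88 [ 0.4522 -0.2071  0.0974] [ 442.6 -206.2] ((30.73882293701172, 139.95919799804688), 56.83942794799805)
top 0.006 2492 [0.5854 0.1123 0.0115] 0.019995996982964743 ((621.2233276367188, 142.72760009765625), (282.53338623046875, 421.14044189453125), 0.5228416919708252)
top 0.1 385 [0.568  0.117  0.1153] 0.12047337551953294 ((576.3660888671875, 129.02679443359375), (331.37457275390625, 49.17345428466797), 81.56709289550781)
top 0.121 190 [0.5734 0.1375 0.1252] 0.13097274981434878 ((575.9352416992188, 127.75717163085938), (330.39617919921875, 47.501487731933594), 81.49240112304688)
top 0.132 271 [0.5983 0.2658 0.1377] 0.1443151722178928 ((594.9451293945312, 241.2484130859375), (106.86872100830078, 52.49335479736328), 80.0126724243164)
side 0.006 2139 [0.577  0.1158 0.0127] 0.01988897382959109 ((658.9930419921875, 53.06591796875), (423.4754943847656, 478.28216552734375), 47.38472366333008)
side 0.1 558 [0.5654 0.1517 0.1128] 0.12048697159854835 ((569.1813354492188, 133.60116577148438), (333.4273376464844, 56.203651428222656), 78.88577270507812)
side 0.121 216 [0.5709 0.1789 0.1255] 0.13087241947788802 ((564.4563598632812, 133.48849487304688), (336.3628234863281, 49.87139129638672), 78.27922058105469)
side 0.132 238 [0.5935 0.2708 0.1384] 0.14298913138428693 ((591.4525146484375, 243.81881713867188), (109.47660064697266, 55.591732025146484), 78.94644165039062)
```

View pics/crop1.png

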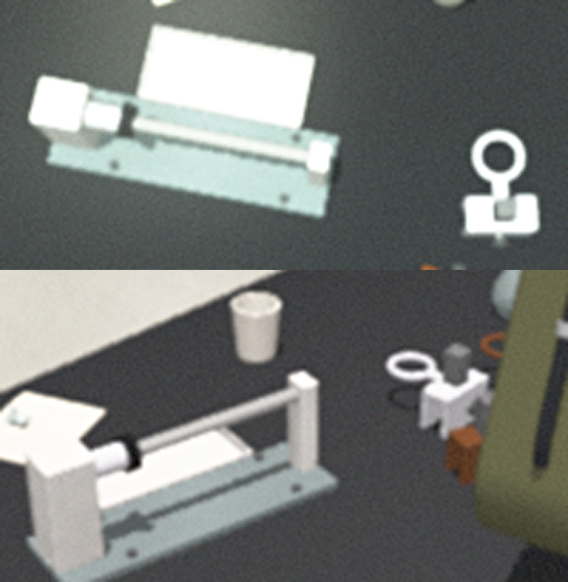

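```bash
python3 - <<'E'
from h import *
for n in('top','side'):
    c=dict(np.load(f'/tmp/{n}.npz')); q=world(c).reshape(-1,3); col=c['pixels'].reshape(-1,3).astype(int)
    ok=np.isfinite(q).all(1)&(q[:,0]>.45)&(q[:,0]<.68)&(q[:,1]>-.06)&(q[:,1]<.32); q=q[ok];col=col[ok]
    # bar axis line: points y in .0...11 with z>.1
    m=q[(q[:,2]>.104)&(q[:,2]<.127)&(q[:,1]>.01)&(q[:,1]<.14)]
    p=np.polyfit(m[:,1],m[:,0],1); 
    for _ in range(3):
        e=m[:,0]-np.polyval(p,m[:,1]); m=m[abs(e)<.009]; p=np.polyfit(m[:,1],m[:,0],1)
    print(n,'bar x at y=.1',np.polyval(p,.1),'yaw deg',-np.degrees(np.arctan(p[0])),len(m),'z p90',np.percentile(m[:,2],[50,90,98]))
    u=np.array([p[0],1])/np.hypot(p[0],1); nrm=np.array([u[1],-u[0]]); o=np.array([np.polyval(p,.1),.1])
    s=(q[:,:2]-o)@u; k=(q[:,:2]-o)@nrm
    dk=(col.sum(1)<200)&(q[:,2]>.095)&(q[:,2]<.14)&(abs(k)<.03)
    print(' dark collar s',np.percentile(s[dk],[2,10,50,90,98]).round(4),dk.sum(), 'z',q[dk,2].max(),'k',k[dk].min(),k[dk].max())
    e=(q[:,2]>.1215)&(q[:,2]<.131)&(s<-.08); print(' endblock s',np.percentile(s[e],[2,98]).round(4),'k',np.percentile(k[e],[2,98]).round(4),'z',np.median(q[e,2]))
    e=(q[:,2]>.134)&(q[:,2]<.145)&(s>.1); print(' housing s',np.percentile(s[e],[2,98]).round(4),'k',np.percentile(k[e],[2,98]).round(4),'z',np.median(q[e,2]))
    print(' u',u,'o',o)
t=dict(np.load('/tmp/top.npz')); q=world(t)[190:240,312:350].reshape(-1,3)
m=q[(q[:,2]>.042)&(q[:,2]<.06)&(q[:,0]>.53)]; r=cv2.minEnclosingCircle((m[:,:2]*1000).astype(np.float32)); print('ring',r)
m=q[(q[:,2]>.045)&(q[:,2]<.062)&(q[:,0]<.52)&(q[:,0]>.47)];print('saddle',cv2.minAreaRect((m[:,:2]*1000).astype(np.float32)))
E
```

```text
top bar x at y=.1 0.5666462795481747 yaw deg -10.44258000427772 205 z p90 [0.11618426 0.12001935 0.1225993 ]Traceback (most recent call last):
  File "<stdin>", line 14, in <module>
    return _quantile_unchecked(
        a, q, axis, out, overwrite_input, method, keepdims, weights)
    return _ureduce(a,
                    func=_quantile_ureduce_func,
    ...<5 lines>...
                    overwrite_input=overwrite_input,
                    method=method)
    r = func(a, **kwargs)
    result = _quantile(arr,
                       quantiles=q,
    ...<2 lines>...
                       out=out,
                       weights=wgt)
    slices_having_nans = np.isnan(arr[-1, ...])
                                  ~~~^^^^^^^^^
IndexError: index -1 is out of bounds for axis 0 with size 0
```

```bash
python3 - <<'E'
from h import *
for n in('top','side'):
    c=dict(np.load(f'/tmp/{n}.npz')); q=world(c).reshape(-1,3); col=c['pixels'].reshape(-1,3).astype(int)
    ok=np.isfinite(q).all(1)&(q[:,0]>.45)&(q[:,0]<.68)&(q[:,1]>-.06)&(q[:,1]<.32); q=q[ok];col=col[ok]
    m=q[(q[:,2]>.108)&(q[:,2]<.127)&(q[:,1]>.01)&(q[:,1]<.14)]
    p=np.polyfit(m[:,1],m[:,0],1)
    for _ in range(3):
        e=m[:,0]-np.polyval(p,m[:,1]); m=m[abs(e)<.009]; p=np.polyfit(m[:,1],m[:,0],1)
    print(n,'bar x at y=.1',np.polyval(p,.1),'yaw',-np.degrees(np.arctan(p[0])),len(m),np.percentile(m[:,2],[50,90]))
    g=q[(q[:,2]>.008)&(q[:,2]<.0135)&(np.array(col)[:,1]-col[:,0]>8)]
    R=cv2.minAreaRect((g[:,:2]*1000).astype(np.float32)); print(' base',R,len(g))
    u=np.array([np.sin(np.radians(9.5)),np.cos(np.radians(9.5))]); nrm=np.array([u[1],-u[0]]); o=np.array([np.polyval(p,.1),.1])
    s=(q[:,:2]-o)@u; k=(q[:,:2]-o)@nrm
    dk=(col.sum(1)<300)&(q[:,2]>.095)&(q[:,2]<.14)&(abs(k)<.03)&(s>.03)
    print(' collar',dk.sum(), s[dk].round(3)[:60:2])
    for nm,lo,hi,a in(('block',.1215,.131,s<-.08),('housing',.134,.145,s>.1)):
        e=(q[:,2]>lo)&(q[:,2]<hi)&a
        if e.sum()>5: print(nm,e.sum(),'centre',q[e].mean(0),'s',np.percentile(s[e],[3,97]).round(4),'k',np.percentile(k[e],[3,97]).round(4))
t=dict(np.load('/tmp/top.npz')); q=world(t)[190:240,312:350].reshape(-1,3)
m=q[(q[:,2]>.042)&(q[:,2]<.06)&(q[:,0]>.53)]; print('ring',cv2.minEnclosingCircle((m[:,:2]*1000).astype(np.float32)))
m=q[(q[:,2]>.045)&(q[:,2]<.062)&(q[:,0]<.52)&(q[:,0]>.47)];print('saddle',cv2.minAreaRect((m[:,:2]*1000).astype(np.float32)))
E
```

```text
top bar x at y=.1 0.566817201839001 yaw -10.463028383115889 202 [0.11620593 0.12002882]
 base ((570.7799682617188, 130.2096405029297), (157.69503784179688, 353.5787353515625), 1.045068621635437) 1098
 collar 36 [0.099 0.093 0.088 0.092 0.089 0.092 0.095 0.097 0.092 0.093 0.096 0.089
 0.095 0.089 0.096 0.089 0.096 0.09 ]
block 57 centre [ 0.54394181 -0.02341939  0.12548855] s [-0.1357 -0.1137] k [-0.016   0.0118]
housing 239 centre [0.59850177 0.26679061 0.13829357] s [0.1451 0.1954] k [-0.0201  0.0286]
side bar x at y=.1 0.5612976695128492 yaw -10.78921314855978 184 [0.11596612 0.1201274 ]
 base ((569.3960571289062, 131.51759338378906), (334.70599365234375, 100.19013214111328), 79.66653442382812) 743
 collar 56 [0.092 0.098 0.093 0.102 0.102 0.098 0.092 0.099 0.095 0.103 0.097 0.103
 0.097 0.092 0.098 0.093 0.1   0.094 0.101 0.095 0.102 0.094 0.102 0.096
 0.105 0.097 0.103 0.094]
block 44 centre [ 0.54009967 -0.02056199  0.12616291] s [-0.1338 -0.1131] k [-0.0156  0.0151]
housing 222 centre [0.59470438 0.27113455 0.13875445] s [0.1477 0.1998] k [-0.018   0.0315]
ring ((560.8191528320312, -236.47914123535156), 30.032581329345703)
saddle ((495.87384033203125, -238.0279083251953), (80.94483184814453, 44.419551849365234), 89.74378204345703)
```

Crop check: the aluminium bracket has a grey post, its ring points to world +x and its thumb screw to -x. The collar sits at the housing end of the bar and the tray is on the +x side. The rail yaw is about -10.5° and the bracket yaw about +0.5°, so I move above the post.

```bash
python3 -m creep '{"translation":[[333,288,-20],[333,288,-20],[333,288,-20],[333,288,-20],[333,288,-20]],"yaw":[-0.285,-0.285,-0.285,-0.285,-0.285],"gripper":[0,0,0,0,0]}' 40
```

```text
time_s: 0.52
ee_pos: [0.3141, -0.3921, 0.2148]
eef_rot: [-3.14, 0.0, 0.009]
force: [1.2, -1.4, -0.6]
grip_width: 0.0939
```

```bash
python3 -m creep '{"translation":[[178,154,-11],[178,154,-11],[178,154,-11],[178,154,-11],[178,154,-11]],"yaw":[0,0,0,0,0],"gripper":[0,0,0,0,0]}'; python3 -m creep '{"translation":[[30,26,0],[30,26,0],[30,26,0],[30,26,0]],"yaw":[0,0,0,0],"gripper":[0,0,0,0]}'
python3 - <<'E'
from h import *
a=snap('top'); b=snap('side')
x=[cv2.resize(c['pixels'][r[0]:r[0]+130,r[1]:r[1]+130],None,fx=3,fy=3,interpolation=cv2.INTER_CUBIC) for c,r in((a,(150,265)),(b,(90,255)))]
cv2.imwrite('pics/over.png',np.hstack(x)[:,:,::-1]); o=ctrl.get_obs(); print(o['ee_pos'],o['eef_rot'],o['force'])
E
```

```text
time_s: 0.93
ee_pos: [0.4714, -0.2554, 0.205]
eef_rot: [-3.14, 0.0, 0.009]
force: [1.0, -1.0, 0.1]
grip_width: 0.0939
time_s: 1.27
ee_pos: [0.501, -0.2295, 0.2046]
eef_rot: [-3.14, 0.001, 0.009]
force: [0.6, -0.8, 0.4]
grip_width: 0.094
[ 0.50062748 -0.23029007  0.204925  ] [-3.14017476e+00  5.31547549e-04  7.51981870e-03] [ 0.60340428 -0.57046349  0.35671768]
```

View pics/over.png

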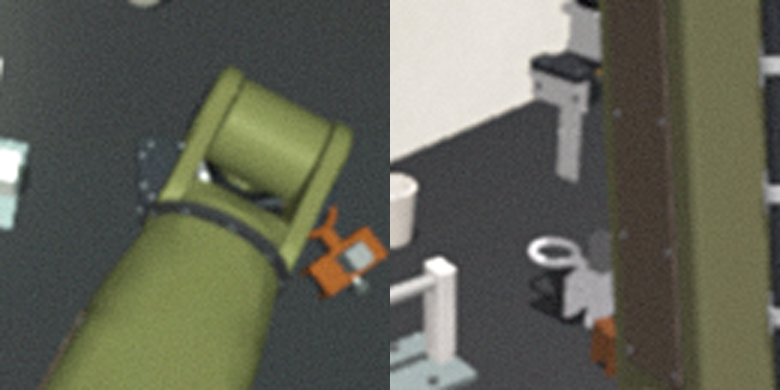

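The top view is blocked by the wrist. In the side view the open gripper is above the post and the fingers are clear. I descend and grip.

```bash
python3 -m creep '{"translation":[[-10,-7,-10],[-10,-7,-45],[-10,-7,-75],[-10,-7,-75],[-10,-7,-75]],"yaw":[0.002,0.002,0.002,0.002,0.002],"gripper":[0,0,0,0,0]}'; python3 - <<'E'
from h import *
b=snap('side'); o=ctrl.get_obs(); print(o['ee_pos'],o['eef_rot'],o['force'])
cv2.imwrite('pics/near.png',cv2.resize(b['pixels'][110:220,270:390],None,fx=5,fy=5,interpolation=cv2.INTER_CUBIC)[:,:,::-1])
W=world(b)[150:200,290:345].reshape(-1,3)
m=W[(W[:,2]>.094)&(W[:,2]<.106)&(W[:,0]>.45)&(W[:,0]<.53)&(abs(W[:,1]+.237)<.035)];print(len(m),m.mean(0),cv2.minAreaRect((m[:,:2]*1000).astype(np.float32)))
E
```

```text
time_s: 1.78
ee_pos: [0.4897, -0.2379, 0.1298]
eef_rot: [-3.139, 0.002, 0.008]
force: [0.3, -0.9, 1.1]
grip_width: 0.0937
[ 0.49063683 -0.23814503  0.13130989] [-3.14063295e+00 -1.70842725e-04  8.36804853e-03] [ 0.6065095  -0.3713538  -0.25400769]
19 [ 0.49341539 -0.23015149  0.10009796] ((495.7762145996094, -231.16603088378906), (13.513386726379395, 28.343814849853516), 38.164955139160156)
```

View pics/near.png

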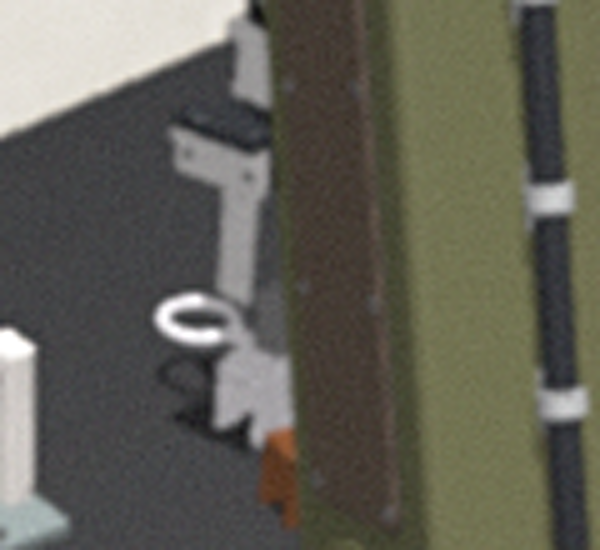

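The finger at crop (238,240) is on the +y side of the post and clear of the ring. I go down and close.

```bash
python3 -m creep '{"translation":[[1,0,-25],[1,0,-50],[1,0,-50],[1,0,-50]],"yaw":[0,0,0,0],"gripper":[0,0,0,0]}'; python3 -m creep '{"translation":[[0,0,0],[0,0,0],[0,0,0],[0,0,0],[0,0,0]],"yaw":[0,0,0,0,0],"gripper":[255,255,255,255,255]}' 40;python3 -m creep '{"translation":[[0,0,0],[0,0,0],[0,0,0],[0,0,0],[0,0,0]],"yaw":[0,0,0,0,0],"gripper":[255,255,255,255,255]}' 40
```

```text
time_s: 2.17
ee_pos: [0.4919, -0.2385, 0.0827]
eef_rot: [-3.141, -0.001, 0.008]
force: [0.1, -0.2, 0.2]
grip_width: 0.0936
time_s: 2.58
ee_pos: [0.4921, -0.2386, 0.0833]
eef_rot: [-3.141, -0.001, 0.008]
force: [0.8, 0.7, 0.3]
grip_width: 0.064
time_s: 3.0
ee_pos: [0.4921, -0.2386, 0.0833]
eef_rot: [-3.141, -0.001, 0.008]
force: [0.2, 0.1, 0.0]
grip_width: 0.0308
```

```bash
python3 -m creep '{"translation":[[0,0,0],[0,0,0],[0,0,0],[0,0,0],[0,0,0]],"yaw":[0,0,0,0,0],"gripper":[255,255,255,255,255]}' 45; python3 -m creep '{"translation":[[0,0,25],[0,0,60],[0,0,95],[0,0,130],[0,0,160]],"yaw":[0,0,0,0,0],"gripper":[255,255,255,255,255]}'
```

```text
time_s: 3.42
ee_pos: [0.492, -0.2385, 0.0832]
eef_rot: [-3.141, -0.001, 0.008]
force: [0.2, 0.8, -1.6]
grip_width: 0.0237
time_s: 3.83
ee_pos: [0.4919, -0.2385, 0.2455]
eef_rot: [-3.142, -0.002, 0.008]
force: [-0.2, 0.0, -2.1]
grip_width: 0.0237
```

```bash
python3 -m creep '{"translation":[[8,35,0],[16,72,0],[24,109,0],[32,146,0],[40,183,0]],"yaw":[-0.04,-0.08,-0.12,-0.16,-0.192],"gripper":[255,255,255,255,255]}'; python3 -m creep '{"translation":[[8,35,0],[16,72,0],[24,109,0],[31,146,0],[31,146,0]],"yaw":[0,0,0,0,0],"gripper":[255,255,255,255,255]}'
python3 - <<'E'
from h import *
b=snap('side');a=snap('top'); o=ctrl.get_obs(); print(o['ee_pos'],o['eef_rot'],o['force'])
x=[cv2.resize(c['pixels'][r[0]:r[0]+130,r[1]:r[1]+130],None,fx=3,fy=3,interpolation=cv2.INTER_CUBIC) for c,r in((a,(130,160)),(b,(120,165)))]
cv2.imwrite('pics/overbar.png',np.hstack(x)[:,:,::-1])
E
```

```text
time_s: 4.25
ee_pos: [0.5317, -0.0538, 0.2453]
eef_rot: [3.142, -0.001, -0.186]
force: [0.5, -0.2, -3.0]
grip_width: 0.0234
time_s: 4.67
ee_pos: [0.5629, 0.0976, 0.2447]
eef_rot: [-3.141, -0.001, -0.182]
force: [0.1, -0.5, -3.1]
grip_width: 0.0236
[0.56254051 0.09334189 0.24471229] [ 3.14109323e+00 -3.50427872e-04 -1.83998210e-01] [-0.10897573 -0.09623037 -3.34963293]
```

View pics/overbar.png

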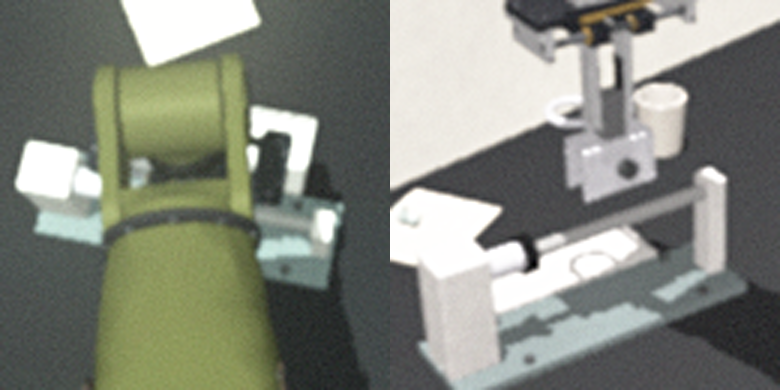

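The bracket hangs above the bar, legs across it, with its ring towards the tray. The collar is at crop (525,253). Next I measure the leg face against the bar axis, both in the side view.

```bash
python3 - <<'E'
from h import *
b=dict(np.load('/tmp/side.npz')); W=world(b); q=W[150:192,220:258].reshape(-1,3)
A=np.array([.5401,-.0206]);B=np.array([.5947,.2711]); u=(B-A)/np.linalg.norm(B-A); n=np.array([u[1],-u[0]]); print('yaw',np.arctan2(-u[0],u[1]))
k=(q[:,:2]-A)@n; s=(q[:,:2]-A)@u-.155; ok=(q[:,2]>.155)&(q[:,2]<.225)&(abs(k)<.06)
q,k,s=q[ok],k[ok],s[ok]
print(len(q),'z',q[:,2].min(),q[:,2].max(),'s',np.percentile(s,[2,98]))
f=(q[:,2]<.208)&(k<-.01); 
for lo in np.arange(-.08,.02,.012):
    m=f&(s>lo)&(s<lo+.012); 
    if m.sum()>3: print('leg face s',lo.round(3),m.sum(),'k',np.median(k[m]).round(4))
f=(k>-.012)&(q[:,2]<.206); print('other',f.sum(),np.histogram(k[f],12))
r=q[:,2]>.2125; print('roof top k',np.percentile(k[r],[3,97]),np.median(q[r,2]))
E
```

```text
yaw -0.1850374552840829
623 z 0.1631366845592216 0.22485298193893383 s [-0.07193014  0.00650616]
leg face s -0.08 24 k -0.0195
leg face s -0.068 40 k -0.0192
leg face s -0.056 30 k -0.0202
leg face s -0.044 45 k -0.0212
leg face s -0.032 64 k -0.0205
leg face s -0.02 47 k -0.0205
leg face s -0.008 47 k -0.0198
leg face s 0.004 20 k -0.0194
other 61 (array([ 3,  2,  6,  8, 13, 11,  7,  7,  0,  3,  0,  1]), array([0.00792937, 0.00879533, 0.00966128, 0.01052723, 0.01139318,
       0.01225913, 0.01312508, 0.01399103, 0.01485699, 0.01572294,
       0.01658889, 0.01745484, 0.01832079]))
roof top k [-0.02152332  0.04980283] 0.216562298267468
```

```bash
python3 -m creep '{"translation":[[1,0,-15],[1,0,-30],[1,0,-40],[1,0,-45],[1,0,-50]],"yaw":[0,0,0,0,0],"gripper":[255,255,255,255,255]}'; python3 -m creep '{"translation":[[0,0,-8],[0,0,-16],[0,0,-22],[0,0,-26],[0,0,-30]],"yaw":[0,0,0,0,0],"gripper":[255,255,255,255,255]}'
```

```text
time_s: 5.18
ee_pos: [0.5635, 0.0926, 0.1945]
eef_rot: [3.141, -0.0, -0.185]
force: [0.4, -0.2, -2.1]
grip_width: 0.0233
time_s: 5.6
ee_pos: [0.5635, 0.0926, 0.1641]
eef_rot: [3.141, -0.0, -0.185]
force: [0.7, -0.5, -2.7]
grip_width: 0.0239
```

```bash
python3 -m creep '{"translation":[[0,0,-2],[0,0,-4],[0,0,-6],[0,0,-6]],"yaw":[0,0,0,0],"gripper":[255,255,255,255]}'; python3 -m creep '{"translation":[[0,0,-1],[0,0,-2],[0,0,-2]],"yaw":[0,0,0],"gripper":[255,255,255]}'
python3 - <<'E'
from h import *
b=snap('side'); o=ctrl.get_obs(); print(o['ee_pos'],o['eef_rot'],o['force'],o['moment'])
cv2.imwrite('pics/seat.png',cv2.resize(b['pixels'][130:250,165:295],None,fx=4,fy=4,interpolation=cv2.INTER_CUBIC)[:,:,::-1])
E
```

```text
time_s: 5.93
ee_pos: [0.5635, 0.0926, 0.1578]
eef_rot: [3.141, 0.0, -0.185]
force: [0.1, -0.2, -1.9]
grip_width: 0.0238
time_s: 6.18
ee_pos: [0.5635, 0.0926, 0.1557]
eef_rot: [3.141, 0.0, -0.185]
force: [-0.1, 0.4, -2.4]
grip_width: 0.0238
[0.56348134 0.09262562 0.15584017] [ 3.14083537e+00  1.08327190e-04 -1.84859864e-01] [-0.96990961 -0.32620549 -3.18809803] [ 0.07707497  0.05403397 -0.02616445]
```

View pics/seat.png

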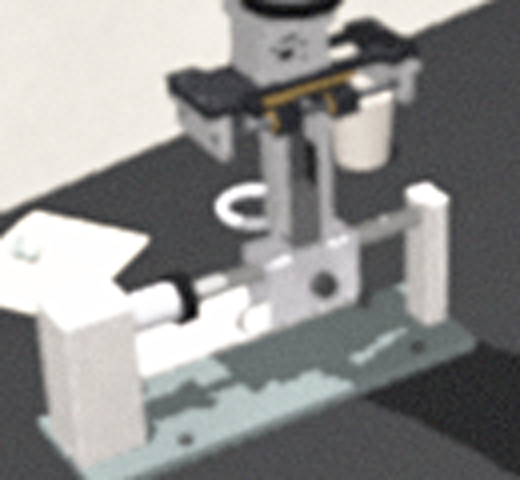

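The saddle straddles the bar, with its roof close above it and its ring on the tray side. I lower in 0.5 mm steps until the force shows contact.

```bash
for i in 1 ; do python3 -m creep '{"translation":[[0,0,-0.7],[0,0,-0.7],[0,0,-0.7]],"yaw":[0,0,0],"gripper":[255,255,255]}'; python3 -m creep '{"translation":[[0,0,-0.7],[0,0,-0.7],[0,0,-0.7]],"yaw":[0,0,0],"gripper":[255,255,255]}'; done
```

```text
time_s: 6.48
ee_pos: [0.5635, 0.0926, 0.1551]
eef_rot: [3.141, 0.0, -0.185]
force: [0.5, -0.1, -3.0]
grip_width: 0.0233
time_s: 6.73
ee_pos: [0.5636, 0.0926, 0.155]
eef_rot: [3.141, -0.0, -0.185]
force: [-2.7, -0.3, 5.3]
grip_width: 0.0239
```

```bash
python3 -m creep '{"translation":[[0,0,0.3],[0,0,0.3]],"yaw":[0,0],"gripper":[255,255]}'; python3 -m creep '{"translation":[[1.8,9.8,0.1],[3.7,19.7,0.1],[5.5,29.5,0.1],[7.4,39.3,0.1],[7.4,39.3,0.1]],"yaw":[0,0,0,0,0],"gripper":[255,255,255,255,255]}'
```

```text
time_s: 6.9
ee_pos: [0.5636, 0.0926, 0.1552]
eef_rot: [3.141, -0.0, -0.185]
force: [0.1, -0.4, -2.8]
grip_width: 0.0239
time_s: 7.32
ee_pos: [0.5711, 0.1342, 0.1551]
eef_rot: [3.141, -0.0, -0.183]
force: [-0.7, -0.0, -1.6]
grip_width: 0.0236
```

```bash
python3 -m creep '{"translation":[[0.5,2.5,0],[1,5,0],[1.4,7.5,0],[1.4,7.5,0]],"yaw":[0,0,0,0],"gripper":[255,255,255,255]}'; python3 -m creep '{"translation":[[0.5,2.5,0],[1,5,0],[1.4,7.5,0],[1.4,7.5,0]],"yaw":[0,0,0,0],"gripper":[255,255,255,255]}'
```

```text
time_s: 7.65
ee_pos: [0.5726, 0.142, 0.1551]
eef_rot: [3.142, -0.0, -0.183]
force: [-0.5, 0.4, -2.0]
grip_width: 0.0236
time_s: 7.98
ee_pos: [0.5741, 0.1497, 0.1551]
eef_rot: [3.141, -0.001, -0.183]
force: [-0.3, -1.5, -1.8]
grip_width: 0.024
```

```bash
python3 -m creep '{"translation":[[0.4,2,0],[0.7,4,0],[0.7,4,0],[0.7,4,0]],"yaw":[0,0,0,0],"gripper":[255,255,255,255]}'; python3 -m creep '{"translation":[[0.4,2,0],[0.7,4,0],[0.7,4,0],[0.7,4,0]],"yaw":[0,0,0,0],"gripper":[255,255,255,255]}'
```

```text
time_s: 8.32
ee_pos: [0.5748, 0.1535, 0.1551]
eef_rot: [3.141, -0.001, -0.183]
force: [0.2, -4.5, -0.9]
grip_width: 0.0236
time_s: 8.65
ee_pos: [0.5754, 0.1569, 0.1551]
eef_rot: [3.14, -0.0, -0.183]
force: [-0.9, -7.3, -1.0]
grip_width: 0.0237
```

```bash
python3 - <<'E'
from h import *
for i in range(6):
    b=snap('side'); o=ctrl.get_obs(); print(o['time_s'],o['ee_pos'].round(4),o['force'].round(2),o['moment'].round(2))
E
```

```text
8.7 [0.5755 0.1569 0.1552] [-2.15 -7.51  0.15] [-1.5   0.34 -0.11]
8.75 [0.5754 0.1569 0.1552] [-1.57 -7.91 -0.3 ] [-1.45  0.37 -0.1 ]
8.8 [0.5754 0.1569 0.1552] [-1.86 -6.99 -0.68] [-1.44  0.36 -0.1 ]
8.85 [0.5754 0.1569 0.1552] [-2.55 -7.63 -0.07] [-1.45  0.36 -0.1 ]
8.9 [0.5754 0.1568 0.1552] [-1.96 -7.45  0.5 ] [-1.45  0.35 -0.1 ]
8.95 [0.5754 0.1569 0.1552] [-0.91 -7.21 -0.42] [-1.47  0.32 -0.16]
```

```bash
python3 -m creep '{"translation":[[0.3,1.7,0],[0.6,3.3,0],[0.6,3.3,0],[0.6,3.3,0],[0.6,3.3,0]],"yaw":[0,0,0,0,0],"gripper":[255,255,255,255,255]}' 50
python3 - <<'E'
from h import *
F=[]
for i in range(8):
    b=snap('side'); o=ctrl.get_obs(); F.append(o['force'])
F=np.array(F); print(o['time_s'],o['ee_pos'].round(4),F.mean(0),F.std(0),o['eef_rot'],'along',F.mean(0)@[.184,.983,0])
cv2.imwrite('pics/press.png',cv2.resize(b['pixels'][130:250,165:295],None,fx=4,fy=4,interpolation=cv2.INTER_CUBIC)[:,:,::-1])
E
```

```text
time_s: 9.37
ee_pos: [0.5759, 0.1593, 0.1553]
eef_rot: [3.139, -0.0, -0.184]
force: [-2.5, -8.3, 1.6]
grip_width: 0.024
9.7667 [0.5759 0.1593 0.1552] [-2.93558809 -8.72665369  0.89831333] [0.45287693 0.52625    0.44168964] [ 3.13855076e+00 -9.32949545e-05 -1.83725753e-01] along -9.118448780626986
```

View pics/press.png

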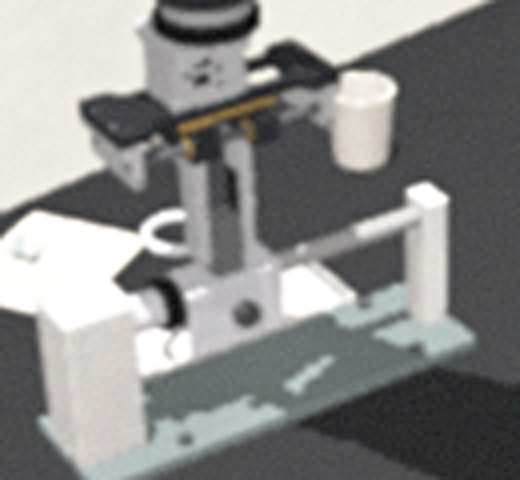

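The saddle is on the bar and pushes the collar, at crop (165,300), into the housing. The push along the bar is 9.1 N, and I add a little more.

```bash
python3 -m creep '{"translation":[[0,0.9,0],[0.1,1.8,0],[0.1,1.8,0],[0.1,1.8,0],[0.1,1.8,0]],"yaw":[0,0,0,0,0],"gripper":[255,255,255,255,255]}' 50
python3 - <<'E'
from h import *
F=[]
for i in range(10):
    b=snap('side'); o=ctrl.get_obs(); F.append(o['force'])
F=np.array(F); print(o['time_s'],o['ee_pos'].round(4),F.mean(0),o['eef_rot'],'along',F.mean(0)@[.184,.983,0],o['grip_width'])
E
```

```text
time_s: 10.18
ee_pos: [0.576, 0.16, 0.1553]
eef_rot: [3.137, -0.0, -0.184]
force: [-1.7, -9.4, 0.9]
grip_width: 0.0237
10.6833 [0.576  0.1601 0.1553] [-1.96042458 -9.71307911  0.30422272] [ 3.13695760e+00  2.26162994e-05 -1.84287526e-01] along -9.908674892375876 0.023431466026552203
```

```bash
python3 - <<'E'
from h import *
F=[];P=[]
for i in range(85):
    b=ctrl.camera('side'); o=ctrl.get_obs(); F.append(o['force']@[.184,.983,0]); P.append(o['ee_pos'])
F=-np.array(F);P=np.array(P); print(o['time_s'],F.mean(),F[:20].mean(),F[-20:].mean(),F.min(),F.max(),P[0],P[-1],o['grip_width'],o['force'])
np.savez('/tmp/side.npz',**b); W=world(b); q=W.reshape(-1,3); col=b['pixels'].reshape(-1,3).astype(int)
A=np.array([.5401,-.0206]);u=np.array([.184,.983]);n=np.array([.983,-.184])
s=(q[:,:2]-A)@u-.155;k=(q[:,:2]-A)@n
d=(col.sum(1)<220)&(q[:,2]>.1)&(q[:,2]<.14)&(abs(k)<.025)&(s>.03)&(s<.12);print('collar s',np.percentile(s[d],[3,50,97]),d.sum())
f=(q[:,2]>.085)&(q[:,2]<.12)&(k<-.015)&(k>-.027)&(s>-.06)&(s<.1)&(col.sum(1)>330);print('saddle s',np.percentile(s[f],[2,98]))
cv2.imwrite('pics/final.png',b['pixels'][:,:,::-1])
E
```

```text
14.9333 9.90831155338653 10.004317468583272 9.767754852005293 8.67437884776415 10.919709429440028 [0.57597727 0.16003245 0.15528239] [0.57598072 0.16004275 0.15529943] 0.023601408862538788 [-2.01187332 -9.69385226  0.61424328]
collar s [0.07103428 0.07829513 0.08514915] 52
saddle s [-0.00746449  0.07027816]
```

View pics/final.png

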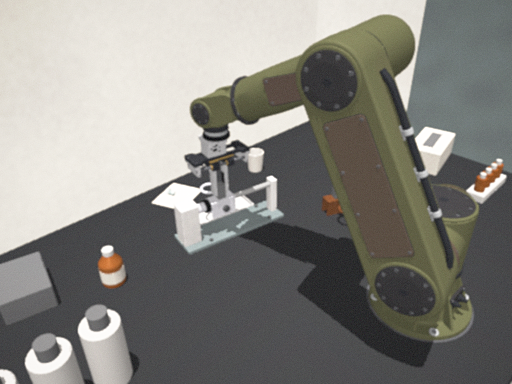

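The bracket is on the rail around (225,205) and pressing the collar. The bottle (112,270) and beaker (256,160) have not moved. The push held at 9.9 N for 4.25 s, so I hand in.

```bash
python3 -c "
from station import ctrl
print(ctrl.hand_in())"
```

```text
the job is handed in; nothing more can be done
None
```

The bracket is seated on the bar with its ring on the drip-tray side and pressed against the spring collar. I handed the job in at about 15 s with the arm still gripping and pressing.

- **Push:** it averaged 9.9 N along the bar over a 4.25 s hold, with single noisy readings from 8.7 to 10.9 N. The hand stayed still to within 0.1 mm.
- **Collar:** the side camera put its front face about 71 mm along the rail. That is 11 mm of compression, where the push implies 12.3 mm. The two differ by about 1 mm, within camera error, and both are far from the 28 mm end of travel.
- **Seating:** the bracket touched the bar at a hand height of 0.155 m, as the bracket and bar heights predict.
- **Sideways force:** about 2 N along world x was still present at the end. Most of it is the x part of the push, because the rail is turned about 10.5°.
- **Camera disagreement:** the top and side views differed by about 4 mm in x. I lined up the saddle and bar using the side view alone.
- **Bystanders:** the bottle and beaker stand where they were in the last picture. The flask was hidden behind the arm there, so I did not check it again; the path kept well clear of it.

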